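# Clamp a specimen mount to the first slip of the clutch

### The job

Take the green specimen mount from the blue pad and stand it in the vise, between the brass jaw and the V-shaped stop, and let go of it; then turn the orange cap clockwise (seen from above) until the jaw has clamped the mount in the V and the cap's slip clutch lets go for the first time. Stop right there, with the cap's white line inside the green sector of the black disc, and let go, leaving the mount upright and clamped. Set the mount down gently, without dropping it, and leave the black and the white mount where they are.

Things in the scene. Friction and masses are not known exactly. Their poses are not given: they have to be found in the camera images.
- vise: Specimen vise fixed to the table: white bed 90 x 225 mm, top 16 mm above the table; blue gear housing (66 x 62 mm, top at 46 mm) under the orange cap. Origin on the table under the bed, z up; y runs along the vise from the cap (axis at x = 0, y = -85 mm) to the V stop (y = +59 to +67 mm). Place and yaw vary.
- stop: Aluminium V stop on the bed, 12 mm high, its 90 degree V open towards the jaw (-y). Its setting along the vise varies over 8 mm and is locked. Origin: where the centre of a mount's underside lies when seated in the V, on the bed's top (16 mm above the table); axes as the vise's.
- jaw: Dark steel jaw, 44 mm wide, 14 mm high, on the bed; the cap turned clockwise drives it along +y to the V, about 14 mm per rad; drag holds it where it is left. Origin on the bed's top. Its brass face (12 mm high) is locked 16 to 32 mm ahead (+y) of the origin, unmeasured and different each time: a mount before the V has 12 to 36 mm of play at the start, 0.9 to 2.6 rad of the cap.
- drive: Black disc, 52 mm across, under the cap, geared to the jaw. Origin on the cap's axis, 46 mm above the table; z up; x points to the white line's place before any slip (the vise's x at the start). It turns with the cap (drag 0.07 N m) until the jaw is blocked; then it stands and the cap slips over it at a steady 0.38 N m. Green sector on its top: 6 to 29 degrees clockwise of x.
- cap_grip (a point): Where to grip the orange cap: on its axis, 74 mm above the table, 10 mm below its top. The cap is a ribbed round cylinder 30 mm across, 32 mm tall (52 to 84 mm above the table), taken from above at any yaw; the black disc's top is at 50 mm. All else within 65 mm of the axis is lower.
- cap_mark (a point): Tip of the white line on the orange cap: 20 mm from the axis, 54 mm above the table, at the foot of the cap. Before any slip it lies on the disc's x axis (y = 0 in the disc's frame); a clockwise slip takes it towards the disc's -y: 2 mm is the near edge of the green sector, 9.6 mm the far edge.
- mount: The green specimen mount: upright resin cylinder 30 mm across, 30 mm tall, about 50 g, with a small steel piece in its top. Origin: centre of its underside, on the table at the start; it and the two other mounts stand in any order on the blue pad.
- mount_black: Black mount of the same size, a bystander. Origin: centre of its underside.
- mount_white: White mount of the same size, a bystander. Origin: centre of its underside.
Not all that is in view belongs to the job. Leave any red look-alike of the mount alone. There is more than one size of the vise; the one meant has the size given above.

How it is judged:
By the outcome, as a careful person would: the job done as asked, in the order asked, and still so for the second after the job is handed in, with the robot touching nothing.
It also fails if it takes over 64 s, if anything falls off the work surface, if the arm or the gripper's body presses on something with over 40 N, if the wrist force passes 120 N, or if a joint passes its speed limit or range.

### The arm

A 6-joint arm with a two-finger parallel gripper is mounted at the origin on the work surface. World frame = base frame: x ahead of the robot, y to its left, z up, the work surface at z = 0. Lengths are in m, angles in rad, forces in N, time in s.
With the tool pointing down it reaches from about 0.35 to 1 m from the base axis. Payload 7.1 kg.
Tool frame: the origin (TCP) lies midway between the tips of the shut fingers; the grasp point (between the pads) lies 19 mm behind it (ctrl.grip_depth is the distance from the TCP to the grasp point, in m); z points along the fingers, y is the line along which they close (so a half turn about z gives the same grasp; the last joint's range is limited). The gripper opens to 85 mm and grips with 20 to 120 N. Pads are 22 mm wide; open, the fingers measure 114 mm over their backs; the gripper's body (76 mm by 85 mm) begins 54 mm behind the grasp point. The pads swing forward as they close: fully open they stand 13 mm farther back than shut.
Start: joints at [1.176, 0.423, 1.63, -0, 1.089, -0.019], TCP at [0.229, 0.581, 0.231] pointing down, gripper open.
Joint ranges: [-3, 3], [-0.9, 2.11], [0.09, 2.58], [-1.31, 4.45], [0.11, 2.69], [-2.54, 2.54]. Speed limits (rad/s): [2.39, 2.39, 3.01, 3.14, 3.14, 3.14].

### API

Orientations are given as a unit quaternion [w, x, y, z].
In Python, from station import ctrl gives the robot as it stands.
- The arm moves only by the tool step_arm, never from a script. Its argument "rows" is a list that holds one entry, the list of rows, each a list of 7 numbers: the finger opening in mm, from 0 to 85.4, then the shift along the tool's x, y, z in units of 20 mm (1.0 is 20 mm), then the turn, a rotation vector about the tool's x, y, z in units of pi rad (1.0 is pi rad). A call has 1 to 12 rows; each row shifts and turns the commanded pose from where the row before left it, along the tool's axes as they then stand; what a row does not reach is not made up. A row lasts 1/10 s, in which the tool goes at most 50 mm and 8.59 degrees, less where a joint would pass 70% of its speed; a pose out of reach is approached as far as the arm can. A call with a number of a shift or a turn outside -1 to 1 is refused whole. A call with a gripper value outside its range is refused whole. The fingers move at their own pace and stop on an object; the grip force is fixed at half the most. Time passes only in rows, so rows that do not move let the fingers close. It gives the time, the measured TCP pose, the force, the opening and the grip force at its end, in the units of the state.
- ctrl.get_obs(): the state, without advancing time (a new reading comes with each control period).
- ctrl.capture(name): name is "side" or "top"; returns the picture (400x640x3 uint8, red, green, blue); there is no depth.
- ctrl.calibration(name): a dict with "camera_matrix" (3x3 intrinsics, pixels), "rvec" (rotation vector, rad) and "tvec" (3), from world to camera coordinates, as OpenCV has them. Camera axes: x right, y down, z forward; pixel columns grow to the right and rows downward; lengths in m; the calibration is good to about 2 mm. A picture is of the moment at which its call begins. calibration takes no time and is no camera call.
- ctrl.job_done(): hands the job in; it is judged then, once.
Trained networks look in the newest picture that a camera, given by its name, has taken for a name from the list of things; names that differ only in an ending like _2 or _b are one class to them, and where a whole thing is asked for, a point or a joint stands for the part that bears it (a point fixed in the world has none). Each returns a list of dicts, best first, with "score" (0 to 1); they miss things now and then, are a little off and sometimes report something else, mostly with a low value. They report only what shows in the picture. A call takes as long as a camera call. They do not tell look-alikes from the thing itself.
- ctrl.masks_of(target, camera): "region" (400x640 bool, what is visible of it) and "bbox" ([left, top, width, height] in pixels, round what is visible of it).
- ctrl.place_of(target, camera): "point" ([column, row] in pixels: a listed point, or the origin of a listed thing).
The state is a dict: "clock": time; "q": joint angles; "qvel": joint speeds; "joint_efforts": joint torques, N m; "eef_pos": TCP position; "orientation": TCP orientation; "ft_force": force on the tool from outside, world axes, zero at the start; "ft_torque": the same for the moment, N m; "grip_width": finger opening in m; "grip_force": force on a finger pad.
Only numpy, scipy, OpenCV 4.12 (cv2) and the standard library are available. Lean on these libraries where they do the work, as an engineer would, in place of code of your own. Each camera call takes 0.05 s, during which the arm holds its last target. There are 200 camera calls.

## Working session

There is one attempt and no reset: what is moved stays moved. The work goes in short steps, Python scripts to look and compute and a tool call to move; the robot and the scene stay as the last step left them, time stands still between calls to the robot, and variables do not carry over. Pictures are saved under pics/ and viewed, at most 10 in all, crops included, and the job is handed in when it is done.

Besides the shell and the picture viewer there is one more tool, called after ">>>" by a JSON object that holds its "fn" and its "kwargs". step_arm: Moves the arm, as the interface text tells. Its arguments: {"type":"object","properties":{"rows":{"type":"array","items":{"type":"array","items":{"type":"array","items":{"type":"number"}}}}},"required":["rows"]}

```bash
mkdir -p pics; cat > h.py <<'E'
import numpy as np,cv2
from station import ctrl
def P(c):
    k=ctrl.calibration(c);R=cv2.Rodrigues(np.array(k["rvec"],float))[0]
    return np.array(k["camera_matrix"],float),R,np.array(k["tvec"],float).ravel()
def ray(c,uv,z):
    K,R,t=P(c);d=R.T@np.linalg.inv(K)@np.array([uv[0],uv[1],1.]);o=-R.T@t
    return o+d*(z-o[2])/d[2]
def proj(c,p):
    K,R,t=P(c);q=K@(R@np.array(p,float)+t);return q[:2]/q[2]
def save(c,n,box=None,s=1):
    im=ctrl.capture(c)
    if box: im=im[box[1]:box[3],box[0]:box[2]]
    if s!=1: im=cv2.resize(im,None,fx=s,fy=s,interpolation=cv2.INTER_CUBIC)
    cv2.imwrite("pics/"+n,im[:,:,::-1])
E
python3 - <<'E'
from h import *
hz=dict(vise=0,stop=.016,jaw=.016,drive=.046,cap_grip=.074,cap_mark=.054,mount=0,mount_black=0,mount_white=0)
for c in("top","side"):
    save(c,c+"0.png"); K,R,t=P(c); print(c,"cam at",(-R.T@t).round(3))
    for n,z in hz.items():
        for d in ctrl.place_of(n,c)[:3]:
            if d["score"]>.2: print(c,n,round(d["score"],2),np.round(d["point"],1),ray(c,d["point"],z).round(4)[:2])
o=ctrl.get_obs();print(o["clock"],o["eef_pos"],o["orientation"],ctrl.grip_depth)
E
```

```text
top cam at [0.153 0.008 1.266]
top vise 0.96 [328.5 166.7] [ 0.5571 -0.0225]
top vise 0.96 [453.2 287.3] [ 0.2245 -0.3187]
top vise 0.74 [325.8 231. ] [ 0.3837 -0.0065]
top stop 0.63 [300.7 153.2] [0.5931 0.0495]
top stop 0.62 [420.5 282.1] [ 0.2403 -0.2349]
top stop 0.61 [315.7 225.1] [0.3974 0.0187]
top jaw 0.79 [450.4 287.1] [ 0.2245 -0.3077]
top jaw 0.74 [327.7 157.9] [ 0.5764 -0.0213]
top jaw 0.65 [332.8 231.1] [ 0.3796 -0.0242]
top drive 0.85 [505.  297.8] [ 0.191  -0.4283]
top drive 0.69 [301.4 155.5] [0.5762 0.0469]
top drive 0.54 [356.9 163.8] [ 0.5465 -0.0948]
top cap_grip 0.94 [511.  297.4] [ 0.1903 -0.4324]
top cap_grip 0.57 [357.9 156.3] [ 0.5571 -0.0962]
top cap_grip 0.5 [353.8 230.9] [ 0.3671 -0.0737]
top cap_mark 0.66 [509.3 289.5] [ 0.2097 -0.4383]
top cap_mark 0.56 [361.8 152.4] [ 0.5739 -0.1087]
top cap_mark 0.38 [359.  227.5] [ 0.3786 -0.0885]
top mount 0.6 [240.2 169.3] [0.5617 0.2129]
top mount 0.51 [261.9 156.6] [0.5944 0.1543]
top mount_black 0.64 [190.6 201.7] [0.4793 0.3439]
top mount_white 0.65 [234.9 205.5] [0.4632 0.2277]
side cam at [0.355 0.851 0.713]
s
[... 420 characters left out ...]
 drive 0.55 [342.6 194.6] [ 0.3615 -0.0543]
side drive 0.47 [392.9 135.1] [ 0.1819 -0.4683]
side cap_grip 0.54 [280.4 177.3] [ 0.5585 -0.0861]
side cap_grip 0.51 [343.2 188.5] [ 0.3608 -0.0473]
side cap_grip 0.44 [390.4 128. ] [ 0.195  -0.4719]
side cap_mark 0.63 [337.  193.4] [ 0.3786 -0.0478]
side cap_mark 0.52 [273.7 180.2] [ 0.583  -0.0968]
side cap_mark 0.45 [387.9 132.4] [ 0.2021 -0.4733]
side mount 0.73 [252.3 245.3] [0.5992 0.1448]
side mount 0.53 [264.1 262.1] [0.5537 0.2027]
side mount_black 0.7 [277.3 309.6] [0.4923 0.3444]
side mount_white 0.45 [296.4 269.3] [0.4661 0.2186]
1.0 [0.22938966 0.58139114 0.23134262] [7.66778559e-06 1.86821330e-01 9.82393908e-01 2.81066307e-05] 0.0187
```

View pics/top0.png

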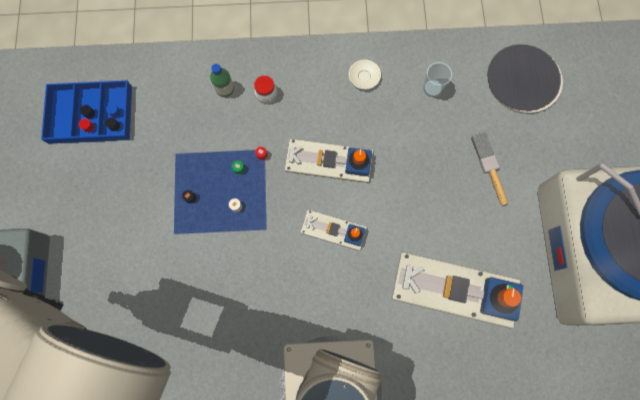

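View pics/side0.png

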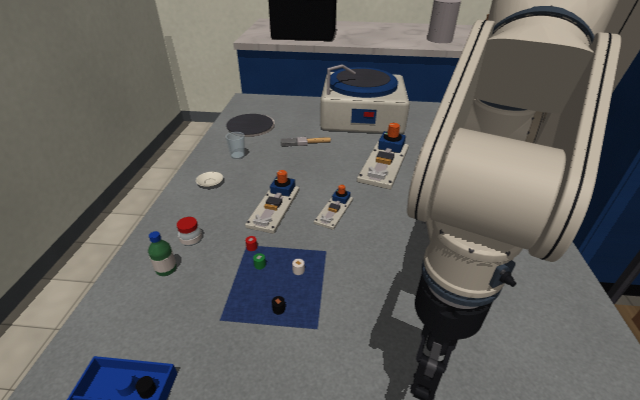

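The top view shows three vises: middle-sized at (330,160), small at (335,230) and large at (458,290). The green mount is at (238,167) and the red look-alike at (262,153). Black is at (190,197) and white at (235,205). Green candidates are (238,167), the red one at (262,153) and the bottle at (221,80); I choose (238,167). For the vise I expect the middle one, and I'll check its size.

```bash
python3 - <<'E'
from h import *
from scipy.optimize import least_squares
a=ctrl.capture("top");b=ctrl.capture("side")
im=np.hstack([cv2.resize(a[125:195,225:385],None,fx=5,fy=5,interpolation=2)])
im2=cv2.resize(b[160:275,225:325],None,fx=2.2,fy=2.2,interpolation=2)
cv2.imwrite("pics/c1.png",np.vstack([im,np.pad(im2,((0,0),(0,800-im2.shape[1]),(0,0)))])[:,:,::-1])
for c in("top","side"):
  for d in ctrl.masks_of("vise",c)[:3]:
    m=d["region"].astype(np.uint8)
    r=cv2.boxPoints(cv2.minAreaRect(cv2.findNonZero(m)))
    w=np.array([ray(c,p,.016)[:2] for p in r]);print(c,d["bbox"],np.linalg.norm(w-np.roll(w,1,0),axis=1).round(3)); print(w.round(4).tolist())
  for d in ctrl.masks_of("mount",c)[:3]:
    m=d["region"]; ys,xs=np.nonzero(m); uv=[xs.mean(),ys.mean()]
    print(c,"mount",round(d["score"],2),np.round(uv,1),ray(c,uv,.015).round(4),(a if c=="top" else b)[m].mean(0).round())
E
```

```text
top [284.9, 143.0, 89.3, 38.1] [0.225 0.095 0.229 0.095]
[[0.5413, 0.0952], [0.6356, 0.0814], [0.5953, -0.1439], [0.5022, -0.1265]]
top [391.6, 253.1, 133.3, 75.1] [0.311 0.127 0.318 0.126]
[[0.1992, -0.1542], [0.3202, -0.1936], [0.2308, -0.4988], [0.1137, -0.4531]]
top [299.3, 207.7, 66.0, 40.4] [0.158 0.069 0.16  0.068]
[[0.3786, 0.0597], [0.4435, 0.0368], [0.3871, -0.1131], [0.3235, -0.0887]]
top mount 0.72 [238.1 167.5] [0.5623 0.2158 0.015 ] [ 58. 126.  82.]
top mount 0.45 [261.2 153.3] [0.5985 0.1543 0.015 ] [169.  64.  64.]
side [247.3, 169.0, 54.3, 67.4] [0.101 0.321 0.133 0.294]
[[0.6358, 0.0849], [0.5901, -0.2327], [0.4888, -0.1467], [0.5509, 0.1402]]
side [315.0, 182.7, 35.9, 45.8] [0.071 0.222 0.086 0.208]
[[0.4422, 0.0488], [0.3704, -0.1609], [0.3123, -0.0978], [0.3888, 0.0958]]
side [354.0, 124.6, 52.3, 63.5] [0.129 0.528 0.186 0.476]
[[0.3202, -0.1829], [0.1885, -0.6946], [0.0661, -0.5552], [0.2184, -0.1041]]
side mount 0.73 [259.9 260.8] [0.5613 0.2131 0.015 ] [37. 85. 47.]
side mount 0.58 [251.6 243.3] [0.5978 0.1525 0.015 ] [112.  37.  39.]
```

View pics/c1.png

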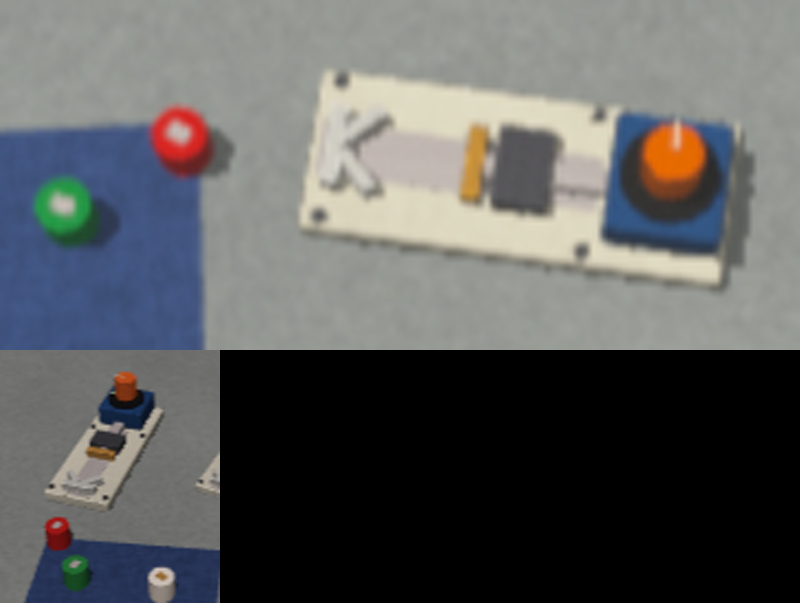

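The crop confirms the green mount at top px (238,167), with the red one beside it. The middle vise measures 225 x 95 mm, so it is the one meant. Next I refine the vise pose by fitting both views.

```bash
python3 - <<'E'
from h import *
from scipy.optimize import least_squares
def tri(ua,ub):
    A=[];
    f=lambda p:np.r_[proj("top",p)-ua,proj("side",p)-ub]
    r=least_squares(f,[.56,0,.03]);return r.x.round(4),r.fun.round(1)
C={}
for c in("top","side"):
    im=ctrl.capture(c).astype(int)
    for n in("stop","jaw","cap_grip","mount"):
        for d in ctrl.masks_of(n,c)[:6]:
            m=d["region"];ys,xs=np.nonzero(m);uv=np.array([xs.mean(),ys.mean()]);w=ray(c,uv,.03)
            t={"stop":(.59,.05),"jaw":(.575,-.02),"cap_grip":(.56,-.1),"mount":(.56,.21)}[n]
            if np.hypot(*(w[:2]-t))<.045: C.setdefault((n,c),(uv,len(xs),d["bbox"],round(d["score"],2)))
    hsv=cv2.cvtColor(im.astype(np.uint8),cv2.COLOR_RGB2HSV)
    w=proj(c,[.557,-.1,.07]);mk=cv2.inRange(hsv,(4,170,100),(18,255,255))
    yy,xx=np.nonzero(mk);k=np.hypot(xx-w[0],yy-w[1])<14
    C["orange",c]=(np.array([xx[k].mean(),yy[k].mean()]),k.sum())
for k,v in C.items():print(k,v)
for n in("stop","jaw","cap_grip","orange","mount"):
    if (n,"top") in C and (n,"side") in C: print(n,tri(C[n,"top"][0],C[n,"side"][0]))
# bed corners from crop
for uv in([290,139],[285.4,170.2],[368.8,180.5],[373,149]):print(ray("top",uv,.016).round(4))
E
```

```text
('stop', 'top') (array([294.35877863, 154.09160305]), 131, [289.3, 145.5, 12.8, 20.6], 0.52)
('jaw', 'top') (array([329.68194842, 158.9713467 ]), 349, [318.3, 150.8, 30.9, 15.8], 0.71)
('cap_grip', 'top') (array([359.5       , 157.22941176]), 170, [352.5, 148.4, 14.5, 14.7], 0.48)
('orange', 'top') (array([359.        , 156.87313433]), np.int64(134))
('stop', 'side') (array([262.56410256, 220.43589744]), 117, [257.5, 215.4, 14.1, 11.3], 0.46)
('jaw', 'side') (array([273.9197861 , 202.27807487]), 187, [267.9, 193.2, 12.4, 14.5], 0.71)
('mount', 'side') (array([259.63758389, 260.97315436]), 149, [255.7, 250.4, 12.8, 20.9], 0.75)
('orange', 'side') (array([281.63265306, 176.1122449 ]), np.int64(98))
stop (array([0.5872, 0.066 , 0.0245]), array([ 0. ,  0.5, -0.5, -0.2]))
jaw (array([ 0.5712, -0.0262,  0.0206]), array([ 0. ,  0.1, -0.1, -0. ]))
orange (array([ 0.557 , -0.0993,  0.0698]), array([-0., -0.,  0.,  0.]))
[0.6345 0.0765 0.016 ]
[0.5481 0.0915 0.016 ]
[ 0.5089 -0.1253  0.016 ]
[ 0.5951 -0.1426  0.016 ]
```

>>> {"fn": "step_arm", "kwargs": {"rows": [[[85,-1,0,0,0,0,0.047],[85,-1,0,0,0,0,0.047],[85,-1,0,0,0,0,0.047],[85,-1,0,0,0,0,0.047],[85,0,0,0,0,0,0.047],[85,0,0,0,0,0,0.047],[85,0,0,0,0,0,0.047],[85,0,0,0,0,0,0.047],[85,0,0,0,0,0,0.047],[85,0,0,0,0,0,0.013]]]}}

```text
clock: 2.8
eef_pos: [0.2946, 0.537, 0.2313]
orientation: [-0.0, 0.768, 0.641, 0.0]
ft_force: [0.0, -0.7, 0.2]
grip_width: 0.0853
grip_force: 0.0
```

>>> {"fn": "step_arm", "kwargs": {"rows": [[[85,-0.795,0.948,0,0,0,0],[85,-0.795,0.948,0,0,0,0],[85,-0.795,0.948,0,0,0,0],[85,-0.795,0.948,0,0,0,0],[85,-0.795,0.948,0,0,0,0],[85,-0.795,0.948,0,0,0,0],[85,-0.795,0.948,0,0,0,0],[85,-0.795,0.948,0,0,0,0],[85,-0.795,0.948,0,0,0,0],[85,-0.795,0.948,0,0,0,0],[85,-0.795,0.948,0,0,0,0],[85,-0.795,0.948,0,0,0,0]]]}}

```text
clock: 4.0
eef_pos: [0.4861, 0.3087, 0.2314]
orientation: [0.0, 0.766, 0.643, 0.0]
ft_force: [0.3, -0.4, 0.1]
grip_width: 0.0852
grip_force: 0.0
```

>>> {"fn": "step_arm", "kwargs": {"rows": [[[75,-0.795,0.948,0.5,0,0,0],[75,-0.795,0.948,0.5,0,0,0],[75,-0.795,0.948,0.5,0,0,0],[75,-0.795,0.948,0.5,0,0,0],[75,-0.795,0.948,0.5,0,0,0],[75,0,0,1,0,0,0],[75,0,0,1,0,0,0],[75,0,0,1,0,0,0],[75,0,0,1,0,0,0],[75,0,0,0,0,0,0],[75,0,0,0,0,0,0]]]}}

```text
clock: 5.1
eef_pos: [0.565, 0.2148, 0.1014]
orientation: [-0.0, 0.766, 0.643, -0.0]
ft_force: [-0.8, 0.3, -0.0]
grip_width: 0.075
grip_force: 0.0
```

```bash
python3 - <<'E'
from h import *
from scipy.optimize import least_squares
f=lambda p:np.r_[proj("top",p)-[238.1,167.5],proj("side",p)-[259.8,260.9]]
r=least_squares(f,[.56,.2,.02]);print(r.x.round(4),r.fun.round(1))
# simulate visible-centroid of cylinder: offset from bottom centre
def vis(c,x,y,r_,z0,z1):
    K,R,t=P(c);pts=[proj(c,[x+r_*np.cos(a),y+r_*np.sin(a),z]) for a in np.linspace(0,6.28,40) for z in(z0,z1)]
    h=cv2.convexHull(np.float32(pts)*50);M=cv2.moments(h);return np.array([M["m10"],M["m01"]])/M["m00"]/50
def fit(ua,ub,r_,z0,z1,g):
    s=least_squares(lambda p:np.r_[vis("top",*p,r_,z0,z1)-ua,vis("side",*p,r_,z0,z1)-ub],g,diff_step=1e-3);return s.x.round(4),s.fun.round(1)
print("mount",fit([238.1,167.5],[259.8,260.9],.015,0,.03,[.56,.21]))
print("cap",fit([359,156.87],[281.63,176.11],.015,.052,.084,[.56,-.1]))
print("red?",ray("top",[261.2,153.3],.02).round(4))
a=ctrl.capture("top");b=ctrl.capture("side")
A=cv2.resize(a[135:180,280:340],None,fx=10,fy=10,interpolation=2)
B=cv2.resize(b[205:270,225:300],None,fx=4,fy=4,interpolation=2)
# predicted V overlay for seat s=148 mm from cap axis
x0=np.array([.5575,-.102]);yv=np.array([.177,.984]);xv=np.array([.984,-.177])
for s,col in((.144,(255,0,0)),(.152,(0,255,0))):
    L=[[*(x0+xv*u+yv*(s+.0212-abs(u))),.028] for u in(-.02,0,.02)]
    q=np.array([(proj("top",p)-[280,135])*10+5 for p in L]);cv2.polylines(A,[q.astype(np.int32)],False,col,1)
cv2.imwrite("pics/c2.png",np.vstack([A[:, :],])[:,:,::-1]);cv2.imwrite("pics/c2b.png",B[:,:,::-1])
print(ctrl.get_obs()["eef_pos"].round(4) if hasattr(ctrl.get_obs()["eef_pos"],"round") else ctrl.get_obs()["eef_pos"])
E
```

```text
[0.561  0.2155 0.0174] [ 0.   0.1 -0.1 -0. ]
mount (array([0.5615, 0.2149]), array([ 0.4,  0.2, -0.2,  0.4]))Traceback (most recent call last):
  File "<stdin>", line 12, in <module>
  File "<stdin>", line 10, in fit
    return func(*args, **kwargs)
    vector_fun = VectorFunction(
        fun_wrapped,
    ...<6 lines>...
        workers=workers
    )
    self._update_fun()
    ~~~~~~~~~~~~~~~~^^
    self.f = self.fun_wrapped(xp_copy(self.x))
             ~~~~~~~~~~~~~~~~^^^^^^^^^^^^^^^^^
    return np.atleast_1d(self.fun(x))
                         ~~~~~~~~^^^
    return self.f(x, *self.args, **self.kwargs)
           ~~~~~~^^^^^^^^^^^^^^^^^^^^^^^^^^^^^^
  File "<stdin>", line 10, in <lambda>
  File "<stdin>", line 7, in vis
  File "h.py", line 10, in proj
    K,R,t=P(c);q=K@(R@np.array(p,float)+t);return q[:2]/q[2]
          ~^^^
  File "h.py", line 4, in P
    k=ctrl.calibration(c);R=cv2.Rodrigues(np.array(k["rvec"],float))[0]
ValueError: time passes only in moves, steps and waits
```

```bash
python3 - <<'E'
s=open("h.py").read()
s=s.replace("def P(c):","import functools\n@functools.cache\ndef P(c):")
s+='''
from scipy.optimize import least_squares
def vis(c,x,y,r_,z0,z1):
    pts=[proj(c,[x+r_*np.cos(a),y+r_*np.sin(a),z]) for a in np.linspace(0,6.28,40) for z in(z0,z1)]
    M=cv2.moments(cv2.convexHull(np.float32(pts)*50));return np.array([M["m10"],M["m01"]])/M["m00"]/50
def fit(ua,ub,r_,z0,z1,g):
    s=least_squares(lambda p:np.r_[vis("top",*p,r_,z0,z1)-ua,vis("side",*p,r_,z0,z1)-ub],g,diff_step=1e-3);return s.x.round(4),s.fun.round(1)
'''
open("h.py","w").write(s)
E
python3 - <<'E'
from h import *
c0,_=fit([359,156.87],[281.63,176.11],.015,.052,.084,[.56,-.1]);print("cap",c0)
a=ctrl.capture("top")
A=cv2.resize(a[135:180,280:360],None,fx=10,fy=10,interpolation=2)
x0=np.array(c0);yv=np.array([.177,.984]);xv=np.array([.984,-.177])
for s,col in((.144,(255,0,0)),(.152,(0,255,0))):
    L=[[*(x0+xv*u+yv*(s+.0212-abs(u))),.028] for u in(-.02,0,.02)]
    q=np.array([(proj("top",p)-[280,135])*10+5 for p in L]);cv2.polylines(A,[q.astype(np.int32)],False,col,1)
cv2.imwrite("pics/c2.png",A[:,:,::-1])
E
```

```text
cap [ 0.5573 -0.0998]
```

View pics/c2.png

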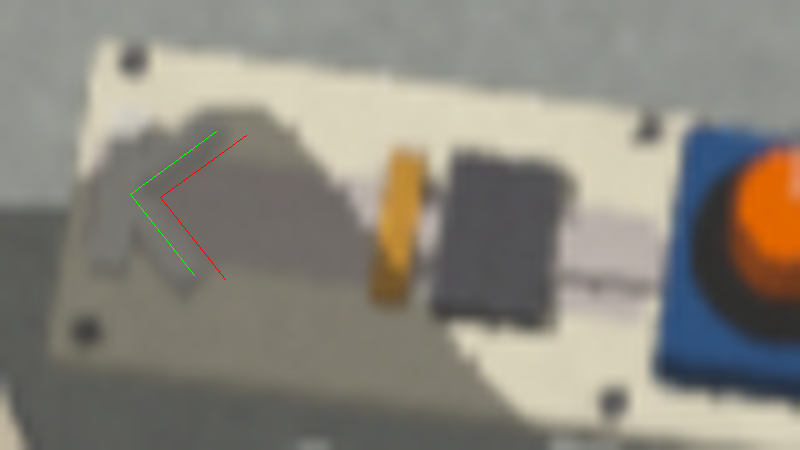

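>>> {"fn": "step_arm", "kwargs": {"rows": [[[75,0,-0.17,0.8,0,0,0],[75,0,0,0.9,0,0,0],[75,0,0,0.9,0,0,0],[75,0,0,0.9,0,0,0],[75,0,0,0.6,0,0,0],[75,0,0,0.3,0,0,0],[75,0,0,0,0,0,0]]]}}

```text
clock: 5.85
eef_pos: [0.5617, 0.2154, 0.0133]
orientation: [-0.0, 0.766, 0.643, -0.0]
ft_force: [-1.1, -0.6, 0.8]
grip_width: 0.0749
grip_force: 0.0
```

>>> {"fn": "step_arm", "kwargs": {"rows": [[[20,0,0,0,0,0,0],[20,0,0,0,0,0,0],[20,0,0,0,0,0,0],[20,0,0,0,0,0,0],[20,0,0,0,0,0,0],[20,0,0,0,0,0,0],[20,0,0,0,0,0,0],[20,0,0,0,0,0,0]]]}}

```text
clock: 6.65
eef_pos: [0.5622, 0.2155, 0.0144]
orientation: [0.0, 0.766, 0.643, 0.001]
ft_force: [-0.5, -1.2, 5.0]
grip_width: 0.0271
grip_force: 58.7
```

The crop shows the V's inner faces along the green line, so the seat is about 152 mm from the cap. The brass face is at crop (381,227).

>>> {"fn": "step_arm", "kwargs": {"rows": [[[20,0,0,-0.3,0,0,0],[20,0,0,-0.6,0,0,0],[20,0,0,-0.9,0,0,0],[20,0,0,-0.9,0,0,0],[20,0,0,-0.9,0,0,0],[20,0,0,-0.4,0,0,0],[20,0,0,0,0,0,0]]]}}

```text
clock: 7.35
eef_pos: [0.5626, 0.2157, 0.0951]
orientation: [0.001, 0.766, 0.643, 0.001]
ft_force: [-0.9, -0.4, -1.0]
grip_width: 0.0277
grip_force: 59.1
```

```bash
python3 - <<'E'
from h import *
o=ctrl.get_obs();print(o["eef_pos"],o["ft_force"],o["grip_width"])
f=ray("top",[318.1,157.7],.028);print("face",f.round(4),"dist from seat",((np.array([.5842,.0498])-f[:2])@[.177,.984]).round(4))
b=ctrl.capture("side")
print("exp TCP px",proj("side",o["eef_pos"]).round(1))
w=proj("side",o["eef_pos"]).astype(int);B=b[w[1]-60:w[1]+40,w[0]-60:w[0]+60]
cv2.imwrite("pics/c3.png",cv2.resize(B,None,fx=5,fy=5,interpolation=2)[:,:,::-1])
E
```

```text
[0.56264461 0.21571503 0.09508757] [-0.89222294 -0.44316637 -1.01002997] 0.027712652958861127
face [0.5741 0.0041 0.028 ] dist from seat 0.0468
exp TCP px [256.2 238.7]
```

View pics/c3.png

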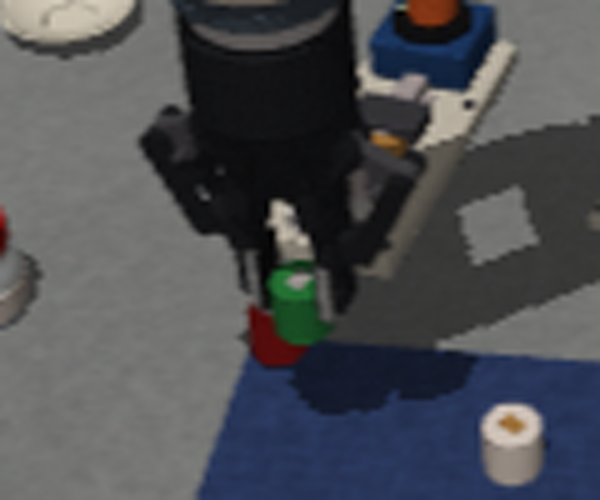

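The mount hangs upright between the pads, centred near px (256,239), which matches the TCP. Now I carry it to the V.

>>> {"fn": "step_arm", "kwargs": {"rows": [[[20,-0.4,0.12,0,0,0,0],[20,-0.8,0.24,0,0,0,0],[20,-0.9,0.27,0,0,0,0],[20,-0.9,0.27,0,0,0,0],[20,-0.9,0.27,0,0,0,0],[20,-0.9,0.27,0,0,0,0],[20,-0.9,0.27,0,0,0,0],[20,-0.9,0.27,0,0,0,0],[20,-0.9,0.27,0,0,0,0],[20,-0.73,0.25,0,0,0,0],[20,0,0,0,0,0,0]]]}}

```text
clock: 8.5
eef_pos: [0.5822, 0.042, 0.0928]
orientation: [-0.0, 0.767, 0.642, -0.0]
ft_force: [0.2, 0.3, 0.1]
grip_width: 0.0277
grip_force: 59.1
```

>>> {"fn": "step_arm", "kwargs": {"rows": [[[20,0,0,0.6,0,0,0],[20,0,0,0.7,0,0,0],[20,0,0,0.6,0,0,0],[20,0,0,0.4,0,0,0],[20,0,0,0.2,0,0,0],[20,0,0,0,0,0,0],[20,0,0,0,0,0,0]]]}}

```text
clock: 9.2
eef_pos: [0.5826, 0.0448, 0.0434]
orientation: [0.0, 0.766, 0.643, 0.0]
ft_force: [-0.0, 0.6, 0.9]
grip_width: 0.0279
grip_force: 59.1
```

```bash
python3 - <<'E'
from h import *
o=ctrl.get_obs();e=np.array(o["eef_pos"]);print(e.round(4),o["ft_force"])
b=ctrl.capture("side");o0=proj("side",e).astype(int)-[50,45]
B=cv2.resize(b[o0[1]:o0[1]+90,o0[0]:o0[0]+100],None,fx=7,fy=6.6,interpolation=2)
B=cv2.resize(b[o0[1]:o0[1]+85,o0[0]:o0[0]+100],None,fx=7,fy=7,interpolation=2)
def dl(L,col):
    q=np.array([(proj("side",p)-o0)*7+3 for p in L]);cv2.polylines(B,[q.astype(np.int32)],False,col,1)
yv=np.array([.177,.984]);xv=np.array([.984,-.177]);s=np.array([.5842,.0498])
dl([[*(s+xv*u+yv*(.0212-abs(u))),.028] for u in(-.02,0,.02)],(0,255,255))
z=e[2]-.0144
for zz in(z,z+.03): dl([[e[0]+.015*np.cos(a),e[1]+.015*np.sin(a),zz] for a in np.linspace(0,6.3,40)],(255,0,255))
print("underside",z);cv2.imwrite("pics/c4.png",B[:,:,::-1])
E
```

```text
[0.5826 0.0448 0.0434] [-0.02219332  0.62990464  0.94698908]
underside 0.029034033324885754
```

View pics/c4.png

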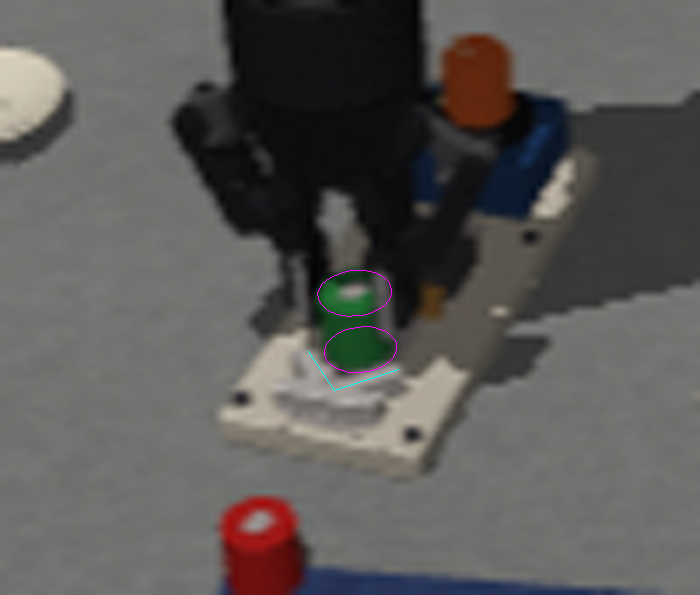

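The mount is over the V opening and clear of both arms. Lowering slowly.

>>> {"fn": "step_arm", "kwargs": {"rows": [[[20,0,0,0.3,0,0,0],[20,0,0,0.15,0,0,0],[20,0,0,0.08,0,0,0],[20,0,0,0.05,0,0,0],[20,0,0,0,0,0,0],[20,0,0,0,0,0,0]]]}}

```text
clock: 9.85
eef_pos: [0.5823, 0.0445, 0.0317]
orientation: [-0.0, 0.766, 0.643, -0.0]
ft_force: [0.5, -0.3, -0.6]
grip_width: 0.0276
grip_force: 59.1
```

>>> {"fn": "step_arm", "kwargs": {"rows": [[[20,0,0,0.03,0,0,0],[20,0,0,0.03,0,0,0],[20,0,0,0,0,0,0]]]}}

```text
clock: 10.15
eef_pos: [0.5823, 0.0446, 0.0305]
orientation: [0.0, 0.766, 0.643, 0.0]
ft_force: [-0.1, 0.1, -0.5]
grip_width: 0.0278
grip_force: 59.1
```

>>> {"fn": "step_arm", "kwargs": {"rows": [[[20,0,0,0.03,0,0,0],[20,0,0,0.02,0,0,0],[20,0,0,0,0,0,0],[20,0,0,0,0,0,0]]]}}

```text
clock: 10.55
eef_pos: [0.5824, 0.0446, 0.0303]
orientation: [0.0, 0.766, 0.643, 0.0]
ft_force: [-2.4, -0.4, 7.9]
grip_width: 0.0278
grip_force: 60.0
```

Contact, 8 N. Releasing, then straight up.

>>> {"fn": "step_arm", "kwargs": {"rows": [[[34,0,0,0,0,0,0],[40,0,0,0,0,0,0],[50,0,0,0,0,0,0],[60,0,0,0,0,0,0],[60,0,0,0,0,0,0],[60,0,0,-0.2,0,0,0],[60,0,0,-0.5,0,0,0],[60,0,0,-1,0,0,0],[60,0,0,-1,0,0,0],[60,0,0,-1,0,0,0],[60,0,0,-1,0,0,0],[60,0,0,-1,0,0,0]]]}}

```text
clock: 11.75
eef_pos: [0.5824, 0.0446, 0.1453]
orientation: [0.0, 0.766, 0.643, 0.0]
ft_force: [0.8, -0.5, 0.5]
grip_width: 0.0599
grip_force: 0.0
```

```bash
python3 - <<'E'
from h import *
o=ctrl.get_obs();e=np.array(o["eef_pos"]);print(e.round(4),np.round(o["q"],3))
a=ctrl.capture("top");b=ctrl.capture("side")
A=cv2.resize(a[130:190,280:380],None,fx=6,fy=6,interpolation=2)
B=cv2.resize(b[165:240,235:310],None,fx=3,fy=3,interpolation=2)
cv2.imwrite("pics/c5.png",np.vstack([A,np.pad(B,((0,0),(0,600-B.shape[1]),(0,0)))])[:,:,::-1])
C={}
for c,im in(("top",a),("side",b)):
    hsv=cv2.cvtColor(im,cv2.COLOR_RGB2HSV);w=proj(c,[.582,.045,.03])
    yy,xx=np.nonzero(cv2.inRange(hsv,(45,90,20),(90,255,255)));k=np.hypot(xx-w[0],yy-w[1])<14
    C[c]=[xx[k].mean(),yy[k].mean()] if k.any() else None;print(c,k.sum(),C[c])
print(fit(C["top"],C["side"],.015,.016,.046,[.58,.045]))
E
```

```text
[0.5824 0.0446 0.1453] [ 0.056  0.475  1.782 -0.     0.885  0.231]
top 0 None
side 86 [np.float64(264.72093023255815), np.float64(212.48837209302326)]Traceback (most recent call last):
  File "<stdin>", line 12, in <module>
  File "h.py", line 24, in fit
    s=least_squares(lambda p:np.r_[vis("top",*p,r_,z0,z1)-ua,vis("side",*p,r_,z0,z1)-ub],g,diff_step=1e-3);return s.x.round(4),s.fun.round(1)
    return func(*args, **kwargs)
    vector_fun = VectorFunction(
        fun_wrapped,
    ...<6 lines>...
        workers=workers
    )
    self._update_fun()
    ~~~~~~~~~~~~~~~~^^
    self.f = self.fun_wrapped(xp_copy(self.x))
             ~~~~~~~~~~~~~~~~^^^^^^^^^^^^^^^^^
    return np.atleast_1d(self.fun(x))
                         ~~~~~~~~^^^
    return self.f(x, *self.args, **self.kwargs)
           ~~~~~~^^^^^^^^^^^^^^^^^^^^^^^^^^^^^^
  File "h.py", line 24, in <lambda>
    s=least_squares(lambda p:np.r_[vis("top",*p,r_,z0,z1)-ua,vis("side",*p,r_,z0,z1)-ub],g,diff_step=1e-3);return s.x.round(4),s.fun.round(1)
                                   ~~~~~~~~~~~~~~~~~~~~~~^~~
TypeError: unsupported operand type(s) for -: 'float' and 'NoneType'
```

View pics/c5.png

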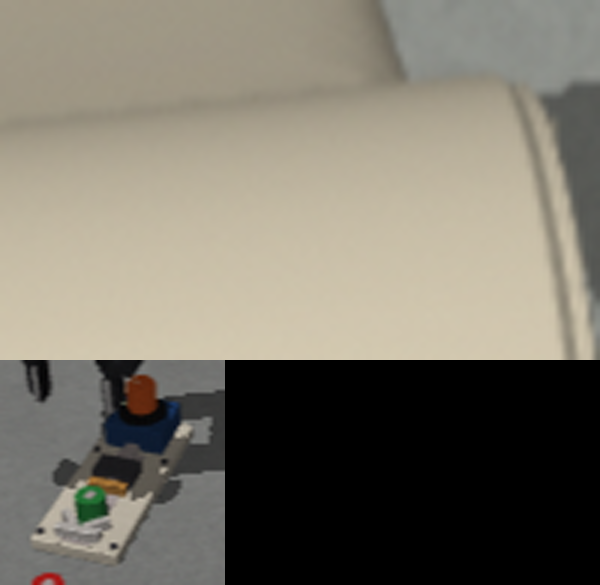

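The mount stands upright in the V's mouth, green at side px (265,212). The arm blocks the top view. Going to the cap.

>>> {"fn": "step_arm", "kwargs": {"rows": [[[60,-0.5,0,0,0,0,0],[60,-1,0,0,0,0,0],[60,-1,0,0,0,0,0],[60,-1,0,0,0,0,0],[60,-1,0,0,0,0,0],[60,-1,0,0,0,0,0],[60,-1,0,0,0,0,0],[60,-0.83,0,0,0,0,0],[60,0,0,0,0,0,0],[60,0,0,0,0,0,0]]]}}

```text
clock: 12.85
eef_pos: [0.5564, -0.1001, 0.143]
orientation: [-0.0, 0.766, 0.642, -0.0]
ft_force: [-0.0, 0.5, 0.4]
grip_width: 0.06
grip_force: 0.0
```

>>> {"fn": "step_arm", "kwargs": {"rows": [[[60,0,0,0.8,0,0,0],[60,0,0,0.9,0,0,0],[60,0,0,0.9,0,0,0],[60,0,0,0.9,0,0,0],[60,0,0,0.6,0,0,0],[60,0,0,0.34,0,0,0],[60,0,0,0,0,0,0],[60,0,0,0,0,0,0]]]}}

```text
clock: 13.65
eef_pos: [0.5572, -0.0997, 0.0551]
orientation: [0.0, 0.766, 0.643, 0.0]
ft_force: [-0.3, -0.8, 0.9]
grip_width: 0.0598
grip_force: 0.0
```

>>> {"fn": "step_arm", "kwargs": {"rows": [[[20,0,0,0,0,0,0],[20,0,0,0,0,0,0],[20,0,0,0,0,0,0],[20,0,0,0,0,0,0],[20,0,0,0,0,0,0],[20,0,0,0,0,0,0],[20,0,0,0,0,0,0]]]}}

```text
clock: 14.35
eef_pos: [0.557, -0.0999, 0.0557]
orientation: [0.0, 0.766, 0.643, 0.0]
ft_force: [-2.7, 0.7, 6.5]
grip_width: 0.0281
grip_force: 58.7
```

>>> {"fn": "step_arm", "kwargs": {"rows": [[[50,0,0,0,0,0,0],[50,0,0,0,0,0,0],[50,0,0,0,0,0,0],[50,0,0,0,0,0,0]]]}}

```text
clock: 14.75
eef_pos: [0.5569, -0.0998, 0.0547]
orientation: [0.0, 0.766, 0.643, 0.0]
ft_force: [0.4, -0.6, 0.6]
grip_width: 0.05
grip_force: 0.0
```

>>> {"fn": "step_arm", "kwargs": {"rows": [[[50,0,0,0,0,0,-0.045],[50,0,0,0,0,0,-0.045],[50,0,0,0,0,0,-0.045],[50,0,0,0,0,0,-0.045],[50,0,0,0,0,0,-0.045],[50,0,0,0,0,0,-0.045],[50,0,0,0,0,0,-0.045],[50,0,0,0,0,0,-0.045],[50,0,0,0,0,0,-0.045],[50,0,0,0,0,0,-0.045],[50,0,0,0,0,0,-0.05],[50,0,0,0,0,0,0]]]}}

```text
clock: 15.95
eef_pos: [0.5568, -0.0998, 0.0546]
orientation: [-0.0, 0.09, 0.996, -0.0]
ft_force: [-0.5, -0.0, 0.2]
grip_width: 0.0499
grip_force: 0.0
```

>>> {"fn": "step_arm", "kwargs": {"rows": [[[20,0,0,0,0,0,0],[20,0,0,0,0,0,0],[20,0,0,0,0,0,0],[20,0,0,0,0,0,0],[20,0,0,0,0,0,0],[20,0,0,0,0,0,0],[20,0,0,0,0,0,0]]]}}

```text
clock: 16.65
eef_pos: [0.5566, -0.1011, 0.0553]
orientation: [0.0, 0.092, 0.996, -0.001]
ft_force: [-2.9, -8.1, 6.4]
grip_width: 0.0285
grip_force: 58.8
```

```bash
python3 - <<'E'
from h import *
o=ctrl.get_obs();print({k:np.round(o[k],3).tolist() for k in("q","ft_force","ft_torque","joint_efforts")})
E
```

```text
{'q': [-0.2, 0.595, 1.854, -0.002, 0.693, -1.584], 'ft_force': [-2.875, -8.15, 6.432], 'ft_torque': [-1.222, 0.553, -0.028], 'joint_efforts': [4.804, -52.474, -17.742, 1.515, -0.554, -0.033]}
```

>>> {"fn": "step_arm", "kwargs": {"rows": [[[20,0,-0.075,0,0,0,0],[20,0,0,0,0,0,0.02],[20,0,0,0,0,0,0.04],[20,0,0,0,0,0,0.04],[20,0,0,0,0,0,0.04],[20,0,0,0,0,0,0.04],[20,0,0,0,0,0,0.04],[20,0,0,0,0,0,0.04],[20,0,0,0,0,0,0.04],[20,0,0,0,0,0,0.04],[20,0,0,0,0,0,0.04],[20,0,0,0,0,0,0.02]]]}}

```text
clock: 17.85
eef_pos: [0.5568, -0.1013, 0.0553]
orientation: [0.0, 0.662, 0.75, 0.0]
ft_force: [-1.5, -0.1, 5.2]
grip_width: 0.0282
grip_force: 59.0
```

```bash
cat > st.py <<'E'
from h import *
o=ctrl.get_obs();q=o["orientation"];n=np.array(q[1:3]);print("yaw",round(float(np.arctan2(2*n[1]**2-1,2*n[0]*n[1])),3),{k:np.round(o[k],3).tolist() for k in("q","ft_force","ft_torque","grip_width","eef_pos")},o["joint_efforts"][5])
E
python3 st.py; python3 - <<'E'
from h import *
b=ctrl.capture("side");B=cv2.resize(b[165:240,235:310],None,fx=7,fy=7,interpolation=2)
cv2.imwrite("pics/c6.png",B[:,:,::-1])
for n,z in(("jaw",.016),("mount",.016),("cap_mark",.054)):
    for d in ctrl.place_of(n,"side")[:4]: print(n,round(d["score"],2),np.round(d["point"],1),ray("side",d["point"],z).round(4)[:2])
E
```

```text
yaw 0.125 {'q': [-0.201, 0.595, 1.854, -0.0, 0.693, -0.326], 'ft_force': [-1.452, -0.127, 5.235], 'ft_torque': [0.027, 0.192, 0.058], 'grip_width': 0.028, 'eef_pos': [0.557, -0.101, 0.055]} -0.19542359746992588
jaw 0.69 [272.7 207.5] [ 0.5709 -0.0059]
jaw 0.49 [387.1 160.6] [ 0.2085 -0.322 ]
jaw 0.47 [333.7 207.3] [ 0.386  -0.0268]
mount 0.62 [266.3 217.1] [0.5808 0.0408]
mount 0.51 [253.8 246.2] [0.5889 0.1636]
cap_mark 0.67 [388.3 135.1] [ 0.2018 -0.4505]
cap_mark 0.45 [277.3 176.4] [ 0.5757 -0.1195]
cap_mark 0.44 [335.6 189. ] [ 0.3842 -0.0702]
```

View pics/c6.png

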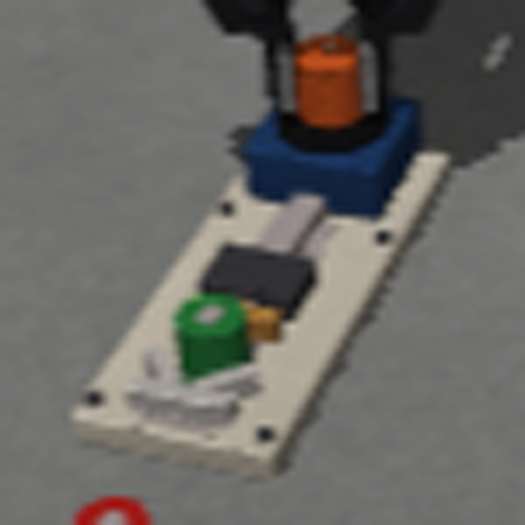

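The jaw is close behind the mount, which stands upright before the V. Torque is at the free-drag level, so I continue.

>>> {"fn": "step_arm", "kwargs": {"rows": [[[20,0,0,0,0,0,0.035],[20,0,0,0,0,0,0.035],[20,0,0,0,0,0,0.035],[20,0,0,0,0,0,0.035],[20,0,0,0,0,0,0.03],[20,0,0,0,0,0,0.02],[20,0,0,0,0,0,0],[20,0,0,0,0,0,0]]]}}

```text
clock: 18.85
eef_pos: [0.5568, -0.1014, 0.0553]
orientation: [0.0, 0.852, 0.524, 0.0]
ft_force: [-1.8, 0.3, 5.6]
grip_width: 0.0283
grip_force: 59.0
```

```bash
python3 st.py
```

```text
yaw -0.467 {'q': [-0.201, 0.595, 1.854, -0.0, 0.692, 0.266], 'ft_force': [-1.798, 0.331, 5.604], 'ft_torque': [-0.16, 0.225, 0.165], 'grip_width': 0.028, 'eef_pos': [0.557, -0.101, 0.055]} 0.23831946775317192
```

>>> {"fn": "step_arm", "kwargs": {"rows": [[[20,0,0,0,0,0,0.012],[20,0,0,0,0,0,0.012],[20,0,0,0,0,0,0]]]}}

```text
clock: 19.15
eef_pos: [0.5568, -0.1015, 0.0553]
orientation: [0.0, 0.871, 0.492, 0.0]
ft_force: [-1.0, 0.3, 5.9]
grip_width: 0.0285
grip_force: 59.0
```

```bash
python3 st.py; python3 - <<'E'
from h import *
ctrl.capture("side")
for n in("jaw","mount"):
    d=ctrl.place_of(n,"side")[0]; print(n,round(d["score"],2),np.round(d["point"],1),ray("side",d["point"],.016).round(4)[:2])
E
```

```text
yaw -0.543 {'q': [-0.201, 0.595, 1.854, -0.001, 0.692, 0.343], 'ft_force': [-1.025, 0.273, 5.922], 'ft_torque': [-0.122, 0.193, 0.268], 'grip_width': 0.028, 'eef_pos': [0.557, -0.101, 0.055]} 0.5834267288446426
jaw 0.72 [384.  159.2] [ 0.2194 -0.3308]
mount 0.54 [255.4 247. ] [0.584  0.1661]
```

>>> {"fn": "step_arm", "kwargs": {"rows": [[[20,0,0,0,0,0,0.01],[20,0,0,0,0,0,0.01],[20,0,0,0,0,0,0]]]}}

```text
clock: 19.6
eef_pos: [0.5568, -0.1015, 0.0553]
orientation: [0.0, 0.886, 0.464, 0.0]
ft_force: [-2.4, -1.3, 6.4]
grip_width: 0.0283
grip_force: 59.0
```

```bash
python3 st.py; python3 - <<'E'
from h import *
b=ctrl.capture("side");B=cv2.resize(b[165:240,235:310],None,fx=7,fy=7,interpolation=2)
cv2.imwrite("pics/c7.png",B[:,:,::-1])
for n in("jaw","mount","stop"):
  for d in ctrl.place_of(n,"side")[:5]:
    w=ray("side",d["point"],.016)
    if abs(w[0]-.58)<.03 and w[1]<.09: print(n,round(d["score"],2),np.round(d["point"],1),w.round(4)[:2])
E
```

```text
yaw -0.606 {'q': [-0.201, 0.595, 1.854, -0.001, 0.692, 0.405], 'ft_force': [-2.396, -1.291, 6.354], 'ft_torque': [-0.14, 0.194, 0.304], 'grip_width': 0.028, 'eef_pos': [0.557, -0.101, 0.055]} 0.5447720177471638
jaw 0.46 [267.3 207.6] [ 0.5871 -0.0036]
mount 0.51 [267.6 213.5] [0.5804 0.024 ]
stop 0.61 [265.7 217.5] [0.5822 0.0428]
```

View pics/c7.png

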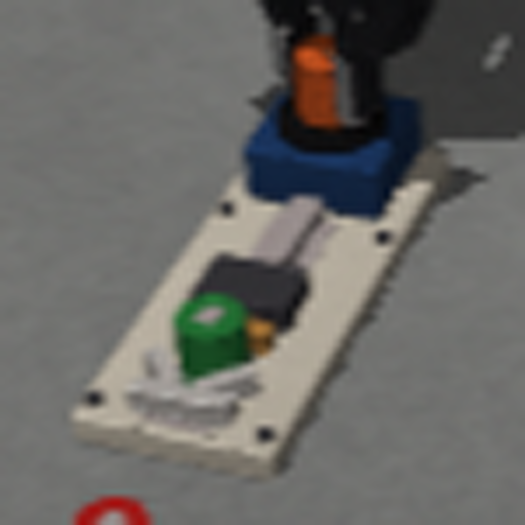

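```bash
python3 - <<'E'
from h import *
a=cv2.imread("pics/c6.png");b=cv2.imread("pics/c7.png")
p=np.array([.572,0,.03]);d=np.array([.177,.984,0])
print("px(7x)/mm at jaw",((proj("side",p+d*.01)-proj("side",p))*.7).round(2))
def mt(x0,y0,x1,y1):
    t=a[y0:y1,x0:x1];s=b[y0-30:y1+30,x0-40:x1+40];r=cv2.matchTemplate(s,t,cv2.TM_CCOEFF_NORMED);_,v,_,l=cv2.minMaxLoc(r);return l[0]-40,l[1]-30,round(v,3)
print("jaw rear",mt(225,235,325,270),"right",mt(255,240,330,290),"brass",mt(250,300,290,345),"green",mt(170,290,255,385),"bolt",mt(80,385,110,410))
E
```

```text
px(7x)/mm at jaw [-0.86  1.39]
jaw rear (-7, 11, 0.985) right (-7, 10, 0.991) brass (-5, 12, 0.877) green (-1, 0, 0.958) bolt (0, 0, 1.0)
```

>>> {"fn": "step_arm", "kwargs": {"rows": [[[20,0,0,0,0,0,0.01],[20,0,0,0,0,0,0.01],[20,0,0,0,0,0,0]]]}}

```text
clock: 20.1
eef_pos: [0.5568, -0.1015, 0.0553]
orientation: [0.0, 0.9, 0.436, 0.0]
ft_force: [-0.1, -0.6, 4.8]
grip_width: 0.0286
grip_force: 58.9
```

```bash
python3 st.py
```

```text
yaw -0.669 {'q': [-0.201, 0.595, 1.854, -0.001, 0.692, 0.468], 'ft_force': [-0.123, -0.606, 4.836], 'ft_torque': [-0.16, 0.195, 0.288], 'grip_width': 0.029, 'eef_pos': [0.557, -0.101, 0.055]} 0.5448738858103752
```

Torque has been level over the last two steps, so the clutch is probably slipping by now. I'll release gently, retreat and look before going any further.

>>> {"fn": "step_arm", "kwargs": {"rows": [[[35,0,0,0,0,0,0],[45,0,0,0,0,0,0],[60,0,0,0,0,0,0],[60,0,0,0,0,0,0],[60,0,0,0,0,0,0],[60,0,0,-0.5,0,0,0],[60,0,0,-1,0,0,0],[60,0,0,-1,0,0,0],[60,0,0,-1,0,0,0],[60,0,0,-1,0,0,0],[60,0,0,-1,0,0,0]]]}}

```text
clock: 21.2
eef_pos: [0.5565, -0.1013, 0.1663]
orientation: [0.0, 0.899, 0.437, 0.0]
ft_force: [0.8, 0.2, -0.6]
grip_width: 0.0602
grip_force: 0.0
```

>>> {"fn": "step_arm", "kwargs": {"rows": [[[60,-0.98,0.775,0,0,0,0],[60,-0.98,0.775,0,0,0,0],[60,-0.98,0.775,0,0,0,0],[60,-0.98,0.775,0,0,0,0],[60,-0.98,0.775,0,0,0,0],[60,-0.98,0.775,0,0,0,0],[60,-0.98,0.775,0,0,0,0],[60,-0.98,0.775,0,0,0,0],[60,-0.98,0.775,0,0,0,0],[60,-0.98,0.775,0,0,0,0]]]}}

```text
clock: 22.2
eef_pos: [0.5573, -0.3522, 0.1655]
orientation: [0.0, 0.899, 0.437, 0.0]
ft_force: [-0.2, -0.1, -0.1]
grip_width: 0.0601
grip_force: 0.0
```

```bash
python3 - <<'E'
from h import *
a=ctrl.capture("top");b=ctrl.capture("side")
A=cv2.resize(a[138:180,345:380],None,fx=14,fy=14,interpolation=2)
B=cv2.resize(b[165:240,235:310],None,fx=4,fy=4,interpolation=2)
A2=cv2.resize(a[135:185,280:380],None,fx=3,fy=3,interpolation=2)
I=np.zeros((600,800,3),np.uint8);I[:588,:490]=A;I[:300,490:790]=B;I[300:450,490:790]=A2
cv2.imwrite("pics/c8.png",I[:,:,::-1])
cap=np.array([.557,-.1015])
for c in("top","side"):
    for n in("cap_mark","drive","mount"):
        for d in ctrl.place_of(n,c)[:4]:
            w=ray(c,d["point"],{"cap_mark":.054,"drive":.046,"mount":.016}[n])[:2]
            if w[0]>.5 and w[1]<.1: print(c,n,round(d["score"],2),np.round(d["point"],1),w.round(4),"ang",np.degrees(np.arctan2(*(w-cap)[::-1])).round(1))
# white line search: brightest low-saturation pixels around cap foot
for c,im in(("top",a),("side",b)):
    for r in(.018,.02):
        v=[]
        for g in range(0,360,10):
            u=proj(c,[cap[0]+r*np.cos(np.radians(g)),cap[1]+r*np.sin(np.radians(g)),.054]);v.append(cv2.getRectSubPix(im,(1,1),tuple(map(float,u)))[0,0].tolist())
        print(c,r,[(10*i,x) for i,x in enumerate(v) if min(x)>80 or (x[1]>80 and x[1]>1.3*x[0])])
E
```

```text
top mount 0.52 [299.7 159.2] [0.5765 0.0528] ang 82.8
side cap_mark 0.73 [266.7 213.1] [0.5711 0.0676] ang 85.2
side cap_mark 0.54 [283.5 178.7] [ 0.5535 -0.1086] ang -116.0
side drive 0.63 [282.7 179.3] [ 0.5579 -0.1165] ang -86.5
side mount 0.46 [265.7 215.1] [0.5845 0.032 ] ang 78.4
top 0.018 [(0, [210, 200, 176]), (10, [208, 198, 175]), (20, [208, 198, 174]), (30, [207, 197, 173]), (40, [206, 196, 172]), (50, [204, 194, 170]), (60, [203, 193, 170]), (70, [202, 192, 169]), (80, [201, 191, 168]), (90, [200, 190, 167]), (100, [199, 189, 166]), (110, [199, 190, 167]), (120, [198, 188, 166]), (130, [198, 188, 166]), (140, [198, 188, 165]), (150, [197, 188, 165]), (160, [198, 188, 165]), (170, [197, 188, 166]), (180, [198, 188, 166]), (190, [199, 190, 167]), (200, [199, 190, 167]), (210, [201, 191, 168]), (220, [202, 191, 168]), (230, [203, 192, 170]), (240, [204, 194, 171]), (250, [204, 194, 171]), (260, [206, 196, 172]), (270, [207, 197, 174]), (280, [208, 197, 174]), (290, [208, 198, 174]), (300, [210, 200, 176]), (310, [210, 200, 176]), (320, [210, 200, 177]), (330, [210, 201, 177]
[... 259 characters left out ...]
 168]), (90, [200, 190, 167]), (100, [199, 189, 167]), (110, [199, 189, 166]), (120, [198, 188, 166]), (130, [198, 188, 165]), (140, [197, 187, 164]), (150, [197, 187, 165]), (160, [197, 187, 164]), (170, [197, 187, 165]), (180, [197, 188, 165]), (190, [199, 189, 166]), (200, [199, 189, 167]), (210, [201, 191, 168]), (220, [202, 191, 168]), (230, [203, 193, 170]), (240, [204, 194, 171]), (250, [204, 195, 171]), (260, [206, 196, 173]), (270, [208, 197, 175]), (280, [208, 199, 175]), (290, [209, 199, 175]), (300, [210, 199, 176]), (310, [211, 201, 176]), (320, [211, 200, 177]), (330, [211, 201, 177]), (340, [211, 201, 177]), (350, [211, 201, 177])]
side 0.018 []
side 0.02 [(220, [55, 94, 51])]
```

View pics/c8.png

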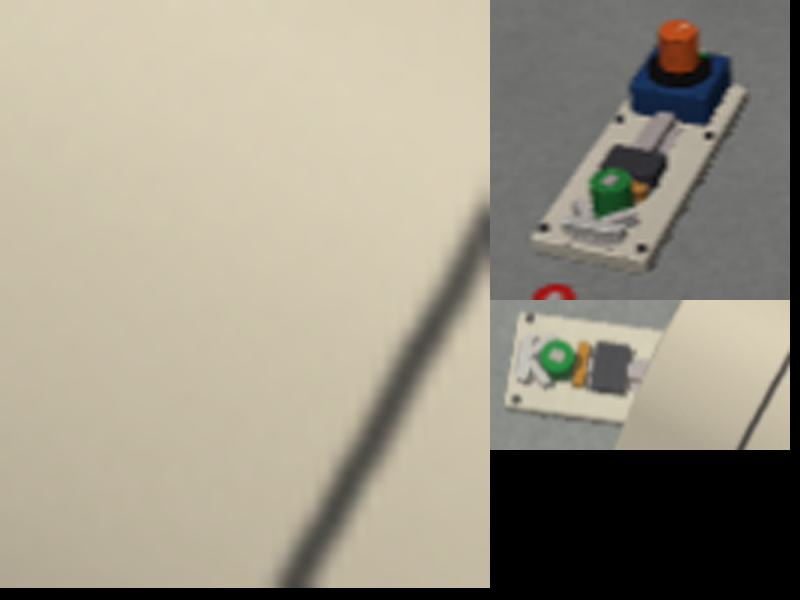

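The arm still hides the cap from the top camera. The side view shows the mount upright and the jaw up against it. I'll retreat further and then measure the line numerically.

>>> {"fn": "step_arm", "kwargs": {"rows": [[[60,-0.94,-0.46,-0.5,0,0,0],[60,-0.94,-0.46,-0.5,0,0,0],[60,-0.94,-0.46,-0.5,0,0,0],[60,-0.94,-0.46,-0.5,0,0,0],[60,-0.94,-0.46,-0.5,0,0,0],[60,-0.94,-0.46,-0.5,0,0,0],[60,-0.94,-0.46,-0.5,0,0,0],[60,-0.94,-0.46,-0.5,0,0,0],[60,-0.94,-0.46,-0.5,0,0,0],[60,-0.94,-0.46,-0.5,0,0,0],[60,-0.94,-0.46,-0.5,0,0,0],[60,0,0,0,0,0,0]]]}}

```text
clock: 23.8
eef_pos: [0.3474, -0.4531, 0.2771]
orientation: [0.002, 0.9, 0.436, -0.0]
ft_force: [-0.3, 0.4, -0.1]
grip_width: 0.0599
grip_force: 0.0
```

```bash
cat > look.py <<'E'
from h import *
cap=np.array([.557,-.1018])
a=ctrl.capture("top")
print("orange",int((cv2.inRange(cv2.cvtColor(a,cv2.COLOR_RGB2HSV)[145:170,348:372],(4,170,100),(18,255,255))>0).sum()))
for n,z in(("cap_mark",.054),("drive",.046),("cap_grip",.074)):
    for d in ctrl.place_of(n,"top")[:4]:
        w=ray("top",d["point"],z)[:2]
        if w[0]>.5 and w[1]<.1: print(n,round(d["score"],2),np.round(d["point"],1),w.round(4),"ang",np.degrees(np.arctan2(*(w-cap)[::-1])).round(1))
for r,z in((.018,.054),(.0205,.050),(.0235,.050)):
    print(r)
    for g in range(-210,150,8):
        u=proj("top",[cap[0]+r*np.cos(np.radians(g)),cap[1]+r*np.sin(np.radians(g)),z]);p=cv2.getRectSubPix(a,(1,1),tuple(map(float,u)))[0,0].astype(int)
        print(g,p.tolist(),end="; ")
    print()
E
python3 look.py
```

```text
orange 128
cap_mark 0.66 [366.  164.4] [ 0.5411 -0.1172] ang -135.9
drive 0.57 [360.9 161.6] [ 0.5519 -0.1054] ang -144.7
cap_grip 0.47 [359.1 155.4] [ 0.5593 -0.0994] ang 45.7
0.018
-210 [64, 51, 43]; -202 [58, 49, 45]; -194 [55, 48, 44]; -186 [53, 47, 44]; -178 [52, 47, 45]; -170 [49, 47, 43]; -162 [47, 52, 44]; -154 [46, 66, 47]; -146 [49, 89, 55]; -138 [77, 107, 76]; -130 [97, 113, 90]; -122 [70, 80, 66]; -114 [47, 50, 44]; -106 [44, 43, 41]; -98 [44, 43, 41]; -90 [47, 44, 41]; -82 [56, 47, 43]; -74 [71, 50, 42]; -66 [104, 60, 37]; -58 [150, 74, 28]; -50 [183, 86, 21]; -42 [211, 96, 11]; -34 [219, 99, 3]; -26 [220, 99, 2]; -18 [221, 100, 1]; -10 [221, 101, 0]; -2 [221, 101, 1]; 6 [221, 100, 0]; 14 [221, 101, 1]; 22 [221, 101, 0]; 30 [221, 100, 1]; 38 [218, 99, 3]; 46 [208, 95, 11]; 54 [174, 83, 21]; 62 [131, 68, 32]; 70 [105, 61, 37]; 78 [91, 57, 39]; 86 [87, 56, 40]; 94 [87, 56, 40]; 102 [84, 55, 40]; 110 [79, 54, 42]; 118 [79, 57, 42]; 126 [81, 61, 41]; 134 [80, 60, 41]; 142 [70, 52, 42]; 
0.0205
-210 [49, 48, 47]; -202 [49, 48, 46]; -194 [48, 47, 46]; -186 [48, 48, 46]; -178 [
[... 875 characters left out ...]
, 52, 58]; -154 [47, 60, 64]; -146 [43, 95, 68]; -138 [52, 105, 75]; -130 [62, 92, 84]; -122 [58, 77, 83]; -114 [45, 54, 64]; -106 [45, 52, 63]; -98 [45, 54, 65]; -90 [46, 57, 73]; -82 [46, 61, 84]; -74 [46, 61, 83]; -66 [47, 62, 82]; -58 [52, 61, 80]; -50 [66, 62, 77]; -42 [110, 72, 71]; -34 [170, 88, 57]; -26 [189, 94, 50]; -18 [209, 99, 31]; -10 [211, 100, 21]; -2 [211, 99, 22]; 6 [208, 98, 26]; 14 [208, 96, 24]; 22 [194, 91, 28]; 30 [164, 80, 29]; 38 [114, 64, 40]; 46 [80, 55, 46]; 54 [57, 50, 48]; 62 [51, 49, 47]; 70 [49, 48, 47]; 78 [49, 49, 47]; 86 [49, 49, 47]; 94 [50, 48, 47]; 102 [49, 48, 47]; 110 [49, 48, 47]; 118 [49, 49, 48]; 126 [49, 48, 47]; 134 [49, 48, 47]; 142 [49, 49, 48];
```

The line is at about -127.5° and the visible green spans roughly -150° to -127°. So the clutch has slipped about 7°, just at the near edge of the sector. I'll regrip and add about 12°.

>>> {"fn": "step_arm", "kwargs": {"rows": [[[60,0.967,-0.127,0,0,0,0],[60,0.967,-0.127,0,0,0,0],[60,0.967,-0.127,0,0,0,0],[60,0.967,-0.127,0,0,0,0],[60,0.967,-0.127,0,0,0,0],[60,0.967,-0.127,0,0,0,0],[60,0.967,-0.127,0,0,0,0],[60,0.967,-0.127,0,0,0,0],[60,0.967,-0.127,0,0,0,0],[60,0.967,-0.127,0,0,0,0],[60,0.967,-0.127,0,0,0,0],[60,0.967,-0.127,0,0,0,0]]]}}

```text
clock: 25.2
eef_pos: [0.47, -0.2484, 0.2742]
orientation: [-0.0, 0.899, 0.438, -0.0]
ft_force: [0.3, -0.5, -0.7]
grip_width: 0.06
grip_force: 0.0
```

>>> {"fn": "step_arm", "kwargs": {"rows": [[[60,0.967,-0.127,0,0,0,0],[60,0.967,-0.127,0,0,0,0],[60,0.967,-0.127,0,0,0,0],[60,0.967,-0.127,0,0,0,0],[60,0.967,-0.127,0,0,0,0],[60,0.967,-0.127,0,0,0,0],[60,0.967,-0.127,0,0,0,0],[60,0.967,-0.127,0,0,0,0],[60,0.967,-0.127,0,0,0,0],[60,0,0,0,0,0,0],[60,0,0,0,0,0,0],[60,0,0,0,0,0,0]]]}}

```text
clock: 26.4
eef_pos: [0.5585, -0.0991, 0.2744]
orientation: [-0.0, 0.899, 0.437, -0.0]
ft_force: [-1.1, 0.6, 0.5]
grip_width: 0.0601
grip_force: 0.0
```

```bash
python3 st.py
```

```text
yaw -0.665 {'q': [-0.196, 0.291, 1.719, -0.0, 1.132, 0.469], 'ft_force': [-1.083, 0.607, 0.456], 'ft_torque': [-0.053, -0.056, -0.042], 'grip_width': 0.06, 'eef_pos': [0.559, -0.099, 0.274]} -0.002941312632174231
```

>>> {"fn": "step_arm", "kwargs": {"rows": [[[60,-0.15,0,1,0,0,0],[60,0,0,1,0,0,0],[60,0,0,1,0,0,0],[60,0,0,1,0,0,0],[60,0,0,1,0,0,0],[60,0,0,1,0,0,0],[60,0,0,1,0,0,0],[60,0,0,1,0,0,0],[60,0,0,1,0,0,0],[60,0,0,1,0,0,0],[60,0,0,0.6,0,0,0],[60,0,0,0,0,0,0]]]}}

```text
clock: 27.6
eef_pos: [0.5558, -0.1016, 0.0613]
orientation: [-0.001, 0.899, 0.437, -0.001]
ft_force: [1.4, 0.3, 0.1]
grip_width: 0.0605
grip_force: 0.0
```

>>> {"fn": "step_arm", "kwargs": {"rows": [[[60,0,0,0,0,0,0],[60,0,0,0,0,0,0]]]}}

```text
clock: 27.8
eef_pos: [0.5578, -0.1016, 0.0637]
orientation: [0.001, 0.899, 0.437, 0.001]
ft_force: [0.9, 0.3, -0.1]
grip_width: 0.0598
grip_force: 0.0
```

>>> {"fn": "step_arm", "kwargs": {"rows": [[[60,0,-0.03,0.25,0,0,0],[60,0,0,0.15,0,0,0],[60,0,0,0,0,0,0],[20,0,0,0,0,0,0],[20,0,0,0,0,0,0],[20,0,0,0,0,0,0],[20,0,0,0,0,0,0],[20,0,0,0,0,0,0],[20,0,0,0,0,0,0],[20,0,0,0,0,0,0]]]}}

```text
clock: 28.8
eef_pos: [0.5569, -0.101, 0.0551]
orientation: [0.0, 0.899, 0.437, 0.0]
ft_force: [0.1, -0.9, 4.6]
grip_width: 0.0286
grip_force: 59.0
```

```bash
python3 st.py
```

```text
yaw -0.666 {'q': [-0.2, 0.595, 1.854, -0.0, 0.692, 0.465], 'ft_force': [0.144, -0.923, 4.613], 'ft_torque': [-0.119, 0.129, -0.012], 'grip_width': 0.029, 'eef_pos': [0.557, -0.101, 0.055]} 0.00714746187441051
```

>>> {"fn": "step_arm", "kwargs": {"rows": [[[20,0,0,0,0,0,0.016],[20,0,0,0,0,0,0.016],[20,0,0,0,0,0,0.016],[20,0,0,0,0,0,0.016],[20,0,0,0,0,0,0],[20,0,0,0,0,0,0]]]}}

```text
clock: 29.4
eef_pos: [0.557, -0.1011, 0.055]
orientation: [0.0, 0.939, 0.345, 0.0]
ft_force: [0.1, -1.0, 5.0]
grip_width: 0.0286
grip_force: 58.8
```

```bash
python3 st.py
```

```text
yaw -0.866 {'q': [-0.2, 0.595, 1.854, -0.0, 0.692, 0.666], 'ft_force': [0.095, -1.017, 4.993], 'ft_torque': [-0.199, 0.128, 0.218], 'grip_width': 0.029, 'eef_pos': [0.557, -0.101, 0.055]} 0.250683082267642
```

>>> {"fn": "step_arm", "kwargs": {"rows": [[[35,0,0,0,0,0,0],[45,0,0,0,0,0,0],[60,0,0,0,0,0,0],[60,0,0,0,0,0,0],[60,0,0,0,0,0,0],[60,0,0,-0.5,0,0,0],[60,0,0,-1,0,0,0],[60,0,0,-1,0,0,0],[60,0,0,-1,0,0,0],[60,0,0,-1,0,0,0],[60,0,0,-1,0,0,0],[60,0,0,-1,0,0,0]]]}}

```text
clock: 30.6
eef_pos: [0.5566, -0.1009, 0.1863]
orientation: [0.0, 0.939, 0.345, 0.0]
ft_force: [0.2, 1.0, -0.6]
grip_width: 0.0601
grip_force: 0.0
```

>>> {"fn": "step_arm", "kwargs": {"rows": [[[60,-0.97,0.33,-0.3,0,0,0],[60,-0.97,0.33,-0.3,0,0,0],[60,-0.97,0.33,-0.3,0,0,0],[60,-0.97,0.33,-0.3,0,0,0],[60,-0.97,0.33,-0.3,0,0,0],[60,-0.97,0.33,-0.3,0,0,0],[60,-0.97,0.33,-0.3,0,0,0],[60,-0.97,0.33,-0.3,0,0,0],[60,-0.97,0.33,-0.3,0,0,0],[60,-0.97,0.33,-0.3,0,0,0],[60,-0.97,0.33,-0.3,0,0,0],[60,-0.97,0.33,-0.3,0,0,0]]]}}

```text
clock: 31.8
eef_pos: [0.4299, -0.3126, 0.2578]
orientation: [0.0, 0.939, 0.345, 0.0]
ft_force: [0.9, 0.2, 0.3]
grip_width: 0.0599
grip_force: 0.0
```

>>> {"fn": "step_arm", "kwargs": {"rows": [[[60,-0.97,0.33,-0.2,0,0,0],[60,-0.97,0.33,-0.2,0,0,0],[60,-0.97,0.33,-0.2,0,0,0],[60,-0.97,0.33,-0.2,0,0,0],[60,-0.97,0.33,-0.2,0,0,0],[60,-0.97,0.33,-0.2,0,0,0],[60,-0.97,0.33,-0.2,0,0,0],[60,-0.97,0.33,-0.2,0,0,0],[60,0,0,0,0,0,0],[60,0,0,0,0,0,0]]]}}

```text
clock: 32.8
eef_pos: [0.3462, -0.4525, 0.2891]
orientation: [0.0, 0.939, 0.344, 0.0]
ft_force: [0.3, 0.4, 0.5]
grip_width: 0.0599
grip_force: 0.0
```

```bash
sed -i 's/range(-210,150,8)/range(-170,-98,4)/' look.py; python3 look.py; python3 - <<'E'
from h import *
C={}
for c in("top","side"):
    im=ctrl.capture(c);hsv=cv2.cvtColor(im,cv2.COLOR_RGB2HSV);w=proj(c,[.582,.045,.03])
    mk=cv2.inRange(hsv,(45,90,20),(90,255,255));mk[:, :]*=1
    yy,xx=np.nonzero(mk);k=np.hypot(xx-w[0],yy-w[1])<14
    C[c]=[xx[k].mean(),yy[k].mean()];m=np.zeros_like(mk);m[yy[k],xx[k]]=255;cv2.imwrite("m.png",m)
print(fit(C["top"],C["side"],.015,.016,.046,[.58,.045]))
E
```

```text
orange 126
cap_mark 0.59 [363.7 164. ] [ 0.5425 -0.1114] ang -146.6
drive 0.64 [358.7 160.9] [ 0.554  -0.0999] ang 147.3
cap_grip 0.66 [357.  162.5] [ 0.5408 -0.0929] ang 151.1
cap_grip 0.48 [359.9 159.4] [ 0.5486 -0.1007] ang 172.6
0.018
-170 [49, 46, 44]; -166 [47, 47, 43]; -162 [46, 51, 43]; -158 [49, 61, 47]; -154 [55, 73, 54]; -150 [68, 89, 65]; -146 [82, 103, 77]; -142 [91, 112, 85]; -138 [88, 112, 84]; -134 [77, 106, 76]; -130 [61, 91, 63]; -126 [51, 78, 53]; -122 [44, 64, 46]; -118 [43, 55, 42]; -114 [43, 46, 41]; -110 [43, 43, 40]; -106 [43, 42, 40]; -102 [44, 42, 40]; 
0.0205
-170 [49, 48, 47]; -166 [48, 47, 46]; -162 [48, 50, 47]; -158 [48, 54, 48]; -154 [49, 69, 52]; -150 [55, 88, 60]; -146 [70, 111, 74]; -142 [95, 138, 94]; -138 [98, 140, 98]; -134 [86, 132, 91]; -130 [71, 122, 78]; -126 [55, 96, 64]; -122 [46, 74, 52]; -118 [44, 61, 48]; -114 [43, 51, 44]; -110 [43, 46, 44]; -106 [43, 43, 43]; -102 [42, 43, 44]; 
0.0235
-170 [47, 51, 56]; -166 [47, 51, 57]; -162 [47, 52, 58]; -158 [48, 55, 62]; -154 [48, 61, 65]; -150 [49, 79, 72]; -146 [52, 100, 74]; -142 [55, 104, 76]; -138 [60, 110, 82]; -134 [60, 105, 84]; -130 [51, 85, 77]; -126 [47, 77, 76]; -122 [46, 68, 75]; -118 [45, 59, 71]; -114 [45, 55, 70]; -110 [45, 54, 68]; -106 [45, 53, 66]; -102 [45, 53, 65]; 
(array([0.5834, 0.0437]), array([ 0.7, -0.1, -0. ,  1.2]))
```

The line is now at about -139°, with green visible on both sides from -150° to -126°. The disc stayed put while the cap slipped, so the jaw is blocked against the seated mount.

```bash
python3 -c "
from station import ctrl
print(ctrl.job_done())"
```

```text
the job is handed in; nothing more can be done
None
```

I handed the job in: the green mount stands upright in the V with the jaw against it, and the cap's white line is near the middle of the green sector. I turned the cap in two grips, because after the first the line was only at the sector's near edge. It took about 33 s, and the black and white mounts were not touched.

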